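# Find the supply key left latched by touch and release it

## Task

One of the four identical keys on the grey bench supply box has been left latched down. With a fingertip, tap the keys lightly one after the other along the row from the robot's left to its right, pushing none of them to its click, to feel which one is latched; then press that one fully in and let it come up, so that all four keys stand up. Pick nothing up and leave everything else on the bench where it lies.

Things in the scene. Friction and masses are not known exactly. Their poses are not given: they have to be found in the camera images.
- supply_box: grey sheet-steel bench supply box, bolted down, 160 mm deep (x), 270 mm wide (y), 74 mm high at the black bezel round the keys and 72 mm elsewhere; origin under its centre, x points away from its front, y along the key row to the left, z up. Four identical square ivory keys stand in one straight row in the bezel, 46 mm apart, 35 mm nearer the front than the box's centre.
- slot_1 (a point): place 1 of the four in the key row, counted from the robot's left to its right (leftmost); fixed to the box, 88 mm over the bench, where the centre of the top of a key that stands up is; same axes as the box
- slot_2 (a point): place 2 of the four in the key row, counted from the robot's left to its right (second from the left); fixed to the box, 88 mm over the bench, where the centre of the top of a key that stands up is; same axes as the box
- slot_3 (a point): place 3 of the four in the key row, counted from the robot's left to its right (third from the left); fixed to the box, 88 mm over the bench, where the centre of the top of a key that stands up is; same axes as the box
- slot_4 (a point): place 4 of the four in the key row, counted from the robot's left to its right (rightmost); fixed to the box, 88 mm over the bench, where the centre of the top of a key that stands up is; same axes as the box
- key_a: one of the four identical keys; which key stands at which place differs from start to start. Flat square top 28 x 28 mm, 18 mm gap to the next key; origin at the centre of its top, z up. All four alike: Push-push latching keys: standing up, the top is 88 mm over the bench (14 mm over the bezel); latched down, about 82 mm; at the bottom stop, 78 mm. Exactly one key is latched at the start.
- key_b: one of the four identical keys; which key stands at which place differs from start to start. Flat square top 28 x 28 mm, 18 mm gap to the next key; origin at the centre of its top, z up. All four alike: A key that is up yields from 2 N on, by 2.2 mm for each newton more, and springs back when let go; its click, where it would switch on, is about 9 mm down, so a light tap stays well short of that.
- key_c: one of the four identical keys; which key stands at which place differs from start to start. Flat square top 28 x 28 mm, 18 mm gap to the next key; origin at the centre of its top, z up. All four alike: Pressing a key in to its click when it stands up switches its circuit on, which is not wanted.
- key_d: one of the four identical keys; which key stands at which place differs from start to start. Flat square top 28 x 28 mm, 18 mm gap to the next key; origin at the centre of its top, z up. All four alike: A latched key hardly yields (under 1 mm) below about 4.5 N; pressed 3.5 mm further or more (7 N takes it to the bottom stop, a good 4 mm further) it unlatches and comes up when let go.
- screwdriver: screwdriver with an orange handle, 190 mm long and 26 mm thick, lying before the box (its robot side); origin under its middle. Not part of the job.
- hammer: hammer with a wooden handle and a steel head, 230 mm long, 26 mm thick, lying to the right of the box; origin under its middle. Not part of the job.
- tin: small round steel tin with a red lid, 49 mm across and 25 mm high, standing on the rear part of the box's top behind the keys (its own top is then 97 mm over the bench); origin under its centre. Not part of the job.
- oil_bottle: small amber bottle, 40 mm across and 95 mm high, standing to the left of the box; origin under its centre. Not part of the job.
- plug: stepped round steel plug standing upright, 34 mm across, 45 mm high, to the left of the box; origin under its centre. Not part of the job.
- calliper: steel dial calliper lying flat behind the box, 210 mm long, 13 mm thick; origin under the middle of its beam. Not part of the job.
- weight: brass hook weight, 48 mm across, 84 mm high with its hook, standing far to the left; origin under its centre. Not part of the job.

How it is judged:
By the outcome, as a careful person would: the job done as asked, in the order asked, and still so for the second after the job is handed in, with the robot touching nothing.
It also fails if it takes over 54 s, if anything falls off the work surface, if the arm or the gripper's body presses on something with over 40 N, if the wrist force passes 120 N, or if a joint passes its speed limit or range.

## Robot

A 6-joint arm with a two-finger parallel gripper is mounted at the origin on the work surface. World frame = base frame: x ahead of the robot, y to its left, z up, the work surface at z = 0. Lengths are in mm, angles in rad, forces in N, time in s.
With the tool pointing down it reaches from about 150 to 775 mm from the base axis. Payload 6.1 kg.
Tool frame: the origin (TCP) lies midway between the tips of the shut fingers; the grasp point (between the pads) lies 19 mm behind it; z points along the fingers, y is the line along which they close (so a half turn about z gives the same grasp; the last joint's range is limited). The gripper opens to 85 mm and grips with 20 to 120 N. Pads are 22 mm wide; open, the fingers measure 114 mm over their backs; the gripper's body (76 mm by 85 mm) begins 54 mm behind the grasp point. The pads swing forward as they close: fully open they stand 13 mm farther back than shut.
Start: joints at [0, 0.126, -0.04, 1.405, 0, 1.571], TCP at [524.984, -0, 202.895] pointing down, gripper open.
Joint ranges: [-2.72, 2.72], [-0.95, 1.95], [-1.27, 1.35], [-1.78, 2.02], [-1.46, 1.47], [-3.14, 3.14]. Speed limits (rad/s): [2.39, 2.39, 3.01, 3.14, 3.14, 3.14].

## Interface

Orientations are given as a rotation vector (axis times angle).
In Python, from rig import ctrl gives the robot as it stands.
- The arm moves only by the shell command python3 -m creep 'ROWS' [FORCE]. ROWS is JSON, a list of rows, each an object with "claw": the closure, from 0 (fully open) to 1 (shut); "xyz": the shift along the tool's x, y, z in m, a list of three; "roll": the turn about the tool's z in degrees. In form: [{"claw": claw, "xyz": [x, y, z], "roll": roll}, ...]. A call has 1 to 10 rows; each row is the pose to reach, as a shift and turn from the pose commanded when the call began, along the tool's axes at that moment; what a row does not reach only later rows make up. A row lasts 1/10 s, in which the tool goes at most 50 mm and 8.59 degrees, less where a joint would pass 70% of its speed; a pose out of reach is approached as far as the arm can. A call with a gripper value outside its range is refused whole. The fingers move at their own pace and stop on an object; FORCE is the grip in N (left out, the last holds). Time passes only in rows, so rows that repeat a pose let the fingers close. It gives the time, the measured TCP pose, the force, the opening and the grip force at its end, in the units of the state.
- ctrl.get_obs(): the state, without advancing time (a new reading comes with each control period).
- ctrl.read_camera(name): name is "scene" or "side" or "wrist"; returns the picture (420x560x3 uint8, blue, green, red); there is no depth.
- ctrl.get_calibration(name): a dict with "K" (3x3 intrinsics, pixels), "k1" (the pictures are not rectified: a ray, as slopes to the right and down, at radius r is drawn at 1 + k1 r^2 times it, then the intrinsics apply), "cam_to_world" (4x4, takes a point from camera to world coordinates); the wrist camera has in their place "mount" (4x4, takes a point from camera to tool coordinates, whose origin is the TCP and whose axes are the flange's). Camera axes: x right, y down, z forward; pixel columns grow to the right and rows downward; lengths in mm; the calibration is good to about 2 mm. A picture is of the moment at which its call begins: read the wrist's pose just before it. get_calibration takes no time and is no camera call.
- ctrl.close_job(): hands the job in; it is judged then, once.
Trained networks look in the newest picture that a camera, given by its name, has taken for a name from the list of things; names that differ only in an ending like _2 or _b are one class to them, and where a whole thing is asked for, a point or a joint stands for the part that bears it (a point fixed in the world has none). Each returns a list of dicts, best first, with "confidence" (0 to 1); they miss things now and then, are a little off and sometimes report something else, mostly with a low value. They report only what shows in the picture. A call takes as long as a camera call.
- ctrl.find_in(camera, label): "location" ([x, y, z] in mm, in the coordinates of the camera as it stood for that picture, good to about 4 mm: the middle of the surface that is visible of it).
- ctrl.trace(camera, label): "region" (420x560 bool, what is visible of it).
The state is a dict: "time_s": time; "q": joint angles; "qd": joint speeds; "joint_torque": joint torques, N m; "ee_pos": TCP position; "ee_rot": TCP orientation; "contact_force": force on the tool from outside, world axes, zero at the start; "torque": the same for the moment, N m; "opening": finger opening in mm; "finger_force": force on a finger pad.
Only numpy, scipy, OpenCV 4.12 (cv2) and the standard library are available. Lean on these libraries where they do the work, as an engineer would, in place of code of your own. Each camera call takes 0.05 s, during which the arm holds its last target. There are 200 camera calls.

## Working session

There is one attempt and no reset: what is moved stays moved. The work goes in short steps, Python scripts to look and compute and a shell command to move; the robot and the scene stay as the last step left them, time stands still between calls to the robot, and variables do not carry over. Pictures are saved under pics/ and viewed, at most 10 in all, crops included, and the job is handed in when it is done.

```bash
mkdir -p pics
cat > h.py <<'E'
import numpy as np, cv2
from rig import ctrl
from scipy.spatial.transform import Rotation as R
def c2w(cam,obs=None):
    c=ctrl.get_calibration(cam)
    if 'cam_to_world' in c: return c,np.array(c['cam_to_world'])
    obs=obs or ctrl.get_obs(); T=np.eye(4); T[:3,:3]=R.from_rotvec(obs['ee_rot']).as_matrix(); T[:3,3]=obs['ee_pos']
    return c,T@np.array(c['mount'])
def px2w(cam,uv,z,obs=None):
    c,T=c2w(cam,obs); K=np.array(c['K']); d=(np.array(uv,float)-K[:2,2])/[K[0,0],K[1,1]]
    s=d.copy()
    for _ in range(20): s=d/(1+c['k1']*(s@s))
    r=T[:3,:3]@[s[0],s[1],1]; return T[:3,3]+r*(z-T[2,3])/r[2]
E
python3 - <<'E'
from h import *
o=ctrl.get_obs(); print(o)
for cam in ['scene','wrist']:
    im=ctrl.read_camera(cam); cv2.imwrite(f'pics/{cam}0.png',im)
    c,T=c2w(cam,o); print(cam,T.round(2).tolist())
    for l in ['key_a','supply_box','tin']:
        for d in ctrl.find_in(cam,l): print(l,round(d['confidence'],2),(T@np.append(d['location'],1))[:3].round(1))
E
```

```text
{'time_s': 0.0, 'q': array([-2.31016171e-05,  1.26404782e-01, -4.06224150e-02,  1.40538177e+00,
        5.65004540e-06,  1.57079817e+00]), 'qd': array([ 0.00061281, -0.00163578, -0.00074531, -0.00121997,  0.00012996,
        0.00030953]), 'joint_torque': array([-1.88969068e-03, -4.35916471e+01,  3.52923596e+01,  1.73015334e-02,
       -7.00984879e-05, -2.14169546e-05]), 'ee_pos': array([ 5.24549939e+02, -1.02879021e-02,  2.02108901e+02]), 'ee_rot': array([-2.22065965e+00, -2.22060426e+00,  1.78424870e-03]), 'contact_force': array([-0.04388651, -0.61792142, -1.3830166 ]), 'torque': array([-0.03550674,  0.01772339, -0.02506566]), 'finger_force': 0.0, 'opening': 84.93772065514354}
scene [[-0.14, 0.69, -0.71, 1404.99], [0.99, 0.1, -0.1, 246.88], [0.0, -0.72, -0.7, 875.07], [0.0, 0.0, 0.0, 1.0]]
key_a 0.61 [586.1 -55.4  70.7]
key_a 0.56 [ 511.6 -148.9   90.5]
key_a 0.54 [495.  -20.2  85.8]
key_a 0.41 [ 506.6 -108.6   83.4]
supply_box 0.69 [588.4 -61.1  67. ]
supply_box 0.23 [ 506.2 -110.7   80.7]
tin 0.76 [ 588.1 -102.8  100.5]
wrist [[1.0, -0.0, -0.0, 523.94], [-0.0, -0.96, -0.29, 75.61], [-0.0, 0.29, -0.96, 372.02], [0.0, 0.0, 0.0, 1.0]]
key_a 0.93 [ 499.4 -150.6   84.5]
key_a 0.82 [493.  -57.1  89.6]
key_a 0.79 [488.  -16.6  87.4]
key_a 0.76 [ 498.1 -109.4   80.1]
key_a 0.71 [ 632.2 -266.8   19.6]
tin 0.68 [ 573.9 -100.8   97.6]
```

View pics/wrist0.png

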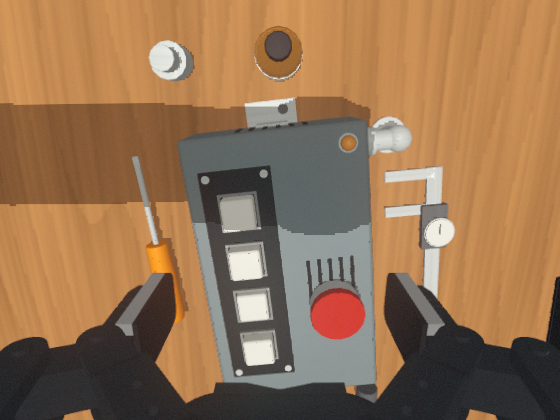

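View pics/scene0.png

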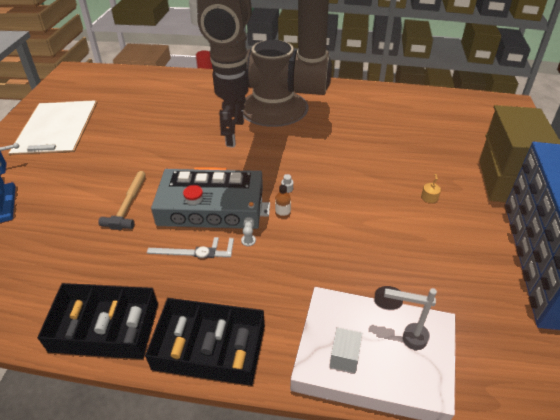

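The wrist view shows four keys in a row, tops at about (239,213), (245,262), (253,305) and (259,349). The tin is at (337,312), well clear of them. The scene view confirms the layout.

```bash
cat > fit.py <<'E'
from h import *
from scipy.optimize import least_squares
def fit(name):
    o=ctrl.get_obs(); im=ctrl.read_camera('wrist'); cv2.imwrite(name,im); P=[]
    for d in ctrl.trace('wrist','key_a'):
        m=d['region'].astype(np.uint8)
        if m.sum()<200: continue
        g=im.min(2); t=g[m>0]; mm=((m>0)&(g>np.percentile(t,80)*0.85)).astype(np.uint8)
        mm=cv2.morphologyEx(mm,cv2.MORPH_OPEN,np.ones((5,5)))
        r=cv2.minAreaRect(cv2.findNonZero(mm)); p=px2w('wrist',r[0],88,o)
        print(round(d['confidence'],2),np.round(r[0]),np.round(r[1]),p.round(1))
        if d['confidence']>.5 and p[0]<560: P.append(p[:2])
    P=np.array(sorted(P,key=lambda p:-p[1]))
    if len(P)!=4: return
    k=np.array([1.5,.5,-.5,-1.5])*46
    f=lambda v:np.c_[v[0]-k*np.sin(v[2]),v[1]+k*np.cos(v[2])]
    s=least_squares(lambda v:(f(v)-P).ravel(),[495,-84,0],loss='soft_l1').x
    print('yaw deg',np.degrees(s[2]),'resid',(f(s)-P).round(1).tolist()); print('slots',f(s).round(1).tolist(),'TCP',o['ee_pos'],o['contact_force'])
E
python3 -c "from fit import *; fit('pics/w1.png')"
```

```text
0.96 [258. 352.] [23. 28.] [ 503.5 -152.9   88. ]
0.93 [245. 265.] [28. 31.] [493.7 -62.3  88. ]
0.89 [237. 215.] [32. 33.] [488.7 -16.6  88. ]
0.66 [252. 307.] [25. 29.] [ 499.  -104.3   88. ]
yaw deg 6.282072939047731 resid [[0.0, 0.7], [0.0, 0.7], [-0.3, -3.1], [0.3, -0.2]]
slots [[488.7, -15.9], [493.7, -61.7], [498.7, -107.4], [503.8, -153.1]] TCP [5.24927212e+02 1.03570663e-02 2.02774912e+02] [ 0.54625832 -0.37321277  0.38698871]
```

```bash
python3 -m creep '[{"claw":1,"xyz":[-0.008,-0.018,0.04],"roll":-3},{"claw":1,"xyz":[-0.016,-0.036,0.08],"roll":-6.3},{"claw":1,"xyz":[-0.016,-0.036,0.09],"roll":-6.3},{"claw":1,"xyz":[-0.016,-0.036,0.09],"roll":-6.3},{"claw":1,"xyz":[-0.016,-0.036,0.09],"roll":-6.3},{"claw":1,"xyz":[-0.016,-0.036,0.09],"roll":-6.3},{"claw":1,"xyz":[-0.016,-0.036,0.09],"roll":-6.3},{"claw":1,"xyz":[-0.016,-0.036,0.09],"roll":-6.3}]' 30; python3 -c "from fit import *; fit('pics/w2.png'); cv2.imwrite('pics/s2.png',ctrl.read_camera('side'));[print(ctrl.get_obs()['ee_pos'],ctrl.get_obs()['contact_force']) for i in range(2)]"
```

```text
time_s: 1.3
ee_pos: [490.1, -15.9, 113.9]
ee_rot: [2.095, 2.339, 0.002]
contact_force: [0.5, 0.2, 0.7]
opening: -0.2
finger_force: 0.0
0.77 [278. 236.] [43. 46.] [488.4 -16.4  88. ]
0.26 [350.  28.] [56. 63.] [512.3  97.   88. ]
[489.32271372 -15.95404499 113.22162634] [ 0.10018899  1.07759761 -0.15873067]
[489.32271372 -15.95404499 113.22162634] [ 0.10018899  1.07759761 -0.15873067]
```

View pics/w2.png

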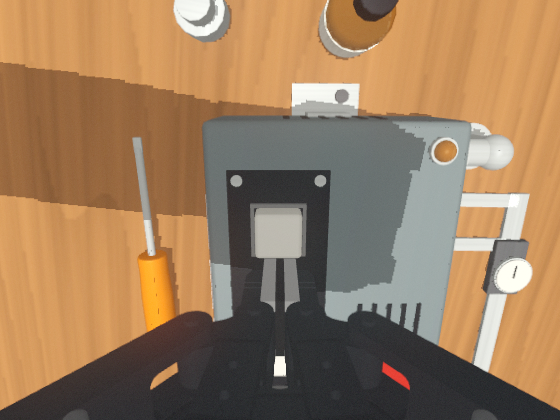

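View pics/s2.png

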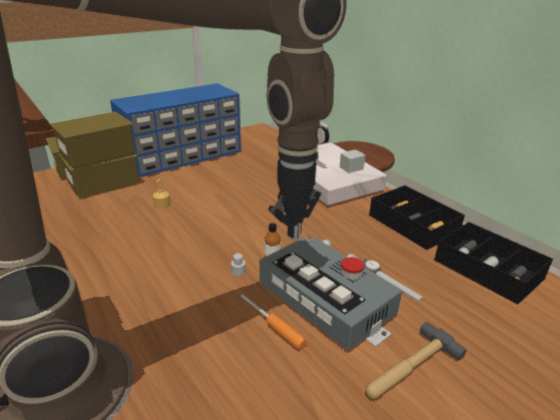

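The box is now square in the picture, and the shut tip is over key 1 (278,236). Next I tap it.

```bash
python3 -m creep '[{"claw":1,"xyz":[0,0,0.015],"roll":0},{"claw":1,"xyz":[0,0,0.022],"roll":0},{"claw":1,"xyz":[0,0,0.022],"roll":0},{"claw":1,"xyz":[0,0,0.022],"roll":0}]'; python3 -m creep '[{"claw":1,"xyz":[0,0,0.003],"roll":0},{"claw":1,"xyz":[0,0,0.006],"roll":0},{"claw":1,"xyz":[0,0,0.006],"roll":0},{"claw":1,"xyz":[0,0,0.006],"roll":0}]'
cat > rd.py <<'E'
from h import *
F=[];Z=[]
for i in range(5):
    ctrl.read_camera('wrist'); o=ctrl.get_obs(); F.append(o['contact_force']); Z.append(o['ee_pos'])
print('mean F',np.mean(F,0).round(2),'pos',np.mean(Z,0).round(2),o['time_s'])
E
python3 rd.py
```

```text
time_s: 1.85
ee_pos: [488.9, -16.0, 91.0]
ee_rot: [-2.096, -2.34, 0.0]
contact_force: [0.9, 0.4, 0.4]
opening: -0.1
finger_force: 0.0
time_s: 2.25
ee_pos: [489.0, -16.0, 84.9]
ee_rot: [-2.096, -2.34, 0.0]
contact_force: [-0.4, 0.0, -0.0]
opening: 0.0
finger_force: 0.0
mean F [-0.19 -0.08 -0.2 ] pos [489.06 -16.01  85.02] 2.5
```

No force at z = 85, so key 1 may be the latched one. I go on gently until I feel it.

```bash
python3 -m creep '[{"claw":1,"xyz":[0,0,0.001],"roll":0},{"claw":1,"xyz":[0,0,0.002],"roll":0},{"claw":1,"xyz":[0,0,0.002],"roll":0}]';  python3 rd.py; python3 -m creep '[{"claw":1,"xyz":[0,0,0.0005],"roll":0},{"claw":1,"xyz":[0,0,0.0005],"roll":0}]';  python3 rd.py
```

```text
time_s: 2.8
ee_pos: [488.9, -16.0, 82.7]
ee_rot: [-2.096, -2.34, 0.0]
contact_force: [0.0, 0.5, 0.9]
opening: 0.0
finger_force: 0.0
mean F [ 0.43  0.33 -0.44] pos [488.95 -15.99  82.85] 3.05
time_s: 3.25
ee_pos: [488.9, -16.0, 82.3]
ee_rot: [-2.096, -2.34, 0.0]
contact_force: [-0.6, -0.5, 0.5]
opening: -0.0
finger_force: 0.0
mean F [ 0.04  0.68 -0.32] pos [488.98 -15.99  82.4 ] 3.5
```

```bash
python3 -m creep '[{"claw":1,"xyz":[0,0,0.0005],"roll":0},{"claw":1,"xyz":[0,0,0.0005],"roll":0}]';  python3 rd.py; python3 -m creep '[{"claw":1,"xyz":[0,0,0.0003],"roll":0},{"claw":1,"xyz":[0,0,0.0003],"roll":0}]';  python3 rd.py
```

```text
time_s: 3.7
ee_pos: [488.9, -16.0, 81.8]
ee_rot: [-2.096, -2.34, 0.0]
contact_force: [-1.0, 0.6, 0.5]
opening: -0.3
finger_force: 0.0
mean F [-0.18 -0.11  0.11] pos [488.97 -16.    81.88] 3.95
time_s: 4.15
ee_pos: [489.0, -16.0, 81.6]
ee_rot: [-2.096, -2.34, -0.0]
contact_force: [0.5, 0.4, -0.5]
opening: -0.0
finger_force: 0.0
mean F [0.27 0.18 0.11] pos [488.99 -15.99  81.6 ] 4.4
```

Run:
```python
from h import *
w=ctrl.read_camera('wrist'); s=ctrl.read_camera('side')
a=cv2.resize(w[170:310,180:380],None,fx=2,fy=2,interpolation=2); b=cv2.resize(s[200:340,220:420],None,fx=2,fy=2,interpolation=2)
cv2.imwrite('pics/c3.png',np.hstack([a,b]))
```

```text
(no output)
```

View pics/c3.png

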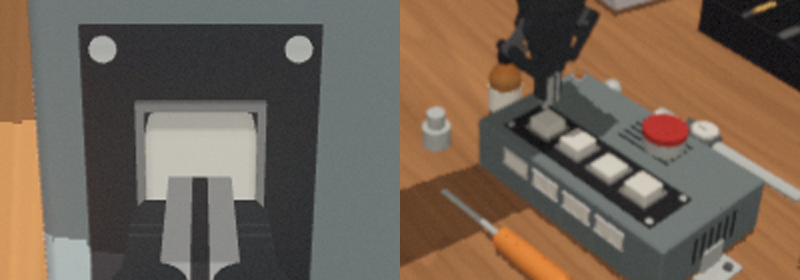

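The left crop shows the shut tips over the key, with their near edge at about pixel (279,258). The right crop shows the tip over key 1. I'll check the tip height by projection.

Run:
```python
from h import *
for uv in [(279,258),(264,258),(297,258),(254,226),(306,226),(280,226),(280,223)]:
  print(uv,[px2w('wrist',uv,z).round(1)[:2].tolist() for z in (82,88)])
c,T=c2w('wrist');print(T[:3,3],c['K'],c['k1'])
p=np.linalg.inv(T)@[489,-16,82,1];K=np.array(c['K']);print(p,K@(p[:3]/p[2]))
```

```text
(279, 258) [[488.1, -18.5], [487.8, -15.8]]
(264, 258) [[480.4, -19.4], [480.4, -16.6]]
(297, 258) [[497.3, -17.5], [496.6, -14.8]]
(254, 226) [[473.8, -2.6], [474.0, -0.4]]
(306, 226) [[499.6, 0.2], [498.9, 2.3]]
(280, 226) [[486.7, -1.2], [486.4, 1.0]]
(280, 223) [[486.5, 0.4], [486.3, 2.5]]
[479.88015656  59.16781747 251.49874517] [[361.08158216   0.         279.54117555]
 [  0.         361.08158216 209.55245412]
 [  0.           0.           1.        ]] -0.040194978070348386
[  0.91069355  22.52029593 184.26937849   1.        ] [281.3257079  253.68167488   1.        ]
```

Run:
```python
from h import *
o=ctrl.get_obs(); print(o['ee_pos'],o['opening'])
c,T=c2w('side');K=np.array(c['K']);print(T.round(2).tolist(),K[0,0],c['k1'])
def pr(p):
    q=(np.linalg.inv(T)@np.append(p,1))[:3];s=q[:2]/q[2];s=s*(1+c['k1']*(s@s));return (K[:2,:2]@s+K[:2,2]).round(1)
for z in (82,88,95,100,110,120): print(z,pr([489,-16,z]))
for s in [[488.7, -15.9], [493.7, -61.7], [498.7, -107.4], [503.8, -153.1]]: print(s,pr(s+[88]))
s=ctrl.read_camera('side')
cv2.imwrite('pics/c4.png',cv2.resize(s[210:310,240:370],None,fx=6,fy=6,interpolation=cv2.INTER_NEAREST))
```

```text
[488.988034   -16.00316316  81.58363905] -0.3364601165050982
[[0.82, -0.28, 0.5, 2.65], [-0.58, -0.43, 0.7, -640.84], [0.02, -0.86, -0.52, 673.03], [0.0, 0.0, 0.0, 1.0]] 452.67143605871814 0.022657487488753042
82 [292.  260.7]
88 [292.1 258.5]
95 [292.2 255.9]
100 [292.3 254. ]
110 [292.4 250.2]
120 [292.6 246.3]
[488.7, -15.9] [291.9 258.5]
[493.7, -61.7] [306.9 268.6]
[498.7, -107.4] [322.7 279.2]
[503.8, -153.1] [339.6 290.6]
```

View pics/c4.png

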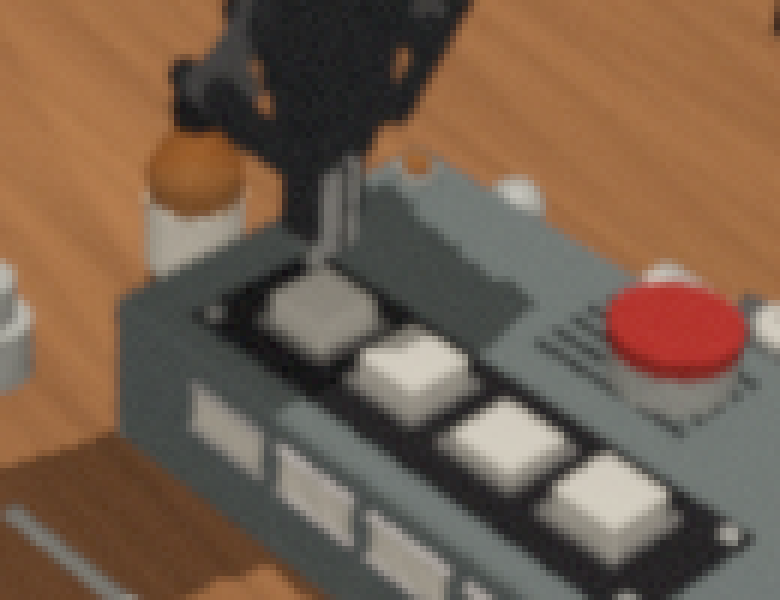

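The side view shows key 1 not hidden by the tip. The tip ends near (292,255), roughly 15 mm above the key, so the real tip seems to sit behind the nominal TCP. From here I descend by feel, in small guarded steps.

```bash
sed -i 's/range(5)/range(3)/' rd.py; echo 'import sys; sys.exit(int(np.mean(F,0)[2]>1.3))' >> rd.py
(python3 -m creep '[{"claw":1,"xyz":[0,0,0.0015],"roll":0},{"claw":1,"xyz":[0,0,0.0015],"roll":0}]' >/dev/null; python3 rd.py) && (python3 -m creep '[{"claw":1,"xyz":[0,0,0.0015],"roll":0},{"claw":1,"xyz":[0,0,0.0015],"roll":0}]' >/dev/null; python3 rd.py) && (python3 -m creep '[{"claw":1,"xyz":[0,0,0.0015],"roll":0},{"claw":1,"xyz":[0,0,0.0015],"roll":0}]' >/dev/null; python3 rd.py) && (python3 -m creep '[{"claw":1,"xyz":[0,0,0.0015],"roll":0},{"claw":1,"xyz":[0,0,0.0015],"roll":0}]' >/dev/null; python3 rd.py)
```

```text
mean F [-0.22 -0.47 -0.11] pos [488.91 -16.    79.99] 4.9
mean F [-0.71  0.42 -0.01] pos [488.92 -16.01  78.52] 5.25
mean F [-0.25 -0.02 -0.3 ] pos [488.93 -16.    77.02] 5.6
mean F [-0.69  0.26 -0.16] pos [488.92 -15.99  75.51] 5.95
```

```bash
(python3 -m creep '[{"claw":1,"xyz":[0,0,0.0015],"roll":0},{"claw":1,"xyz":[0,0,0.0015],"roll":0}]' >/dev/null; python3 rd.py) && (python3 -m creep '[{"claw":1,"xyz":[0,0,0.0015],"roll":0},{"claw":1,"xyz":[0,0,0.0015],"roll":0}]' >/dev/null; python3 rd.py) && (python3 -m creep '[{"claw":1,"xyz":[0,0,0.0015],"roll":0},{"claw":1,"xyz":[0,0,0.0015],"roll":0}]' >/dev/null; python3 rd.py) && (python3 -m creep '[{"claw":1,"xyz":[0,0,0.0015],"roll":0},{"claw":1,"xyz":[0,0,0.0015],"roll":0}]' >/dev/null; python3 rd.py)
python3 - <<'E'
from h import *
w=ctrl.read_camera('wrist'); s=ctrl.read_camera('side')
a=cv2.resize(w[190:300,230:330],None,fx=4,fy=4,interpolation=2); b=cv2.resize(s[220:330,250:350],None,fx=4,fy=4,interpolation=2)
cv2.imwrite('pics/c5.png',np.hstack([a,b]))
E
```

```text
mean F [-0.2   0.26  0.24] pos [488.93 -15.99  74.03] 6.3
mean F [ 0.12 -0.47  0.55] pos [488.93 -15.99  72.53] 6.65
mean F [-0.12  0.14  0.35] pos [488.93 -15.99  71.03] 7.0
mean F [0.09 0.2  0.37] pos [488.92 -16.01  69.52] 7.35
```

View pics/c5.png

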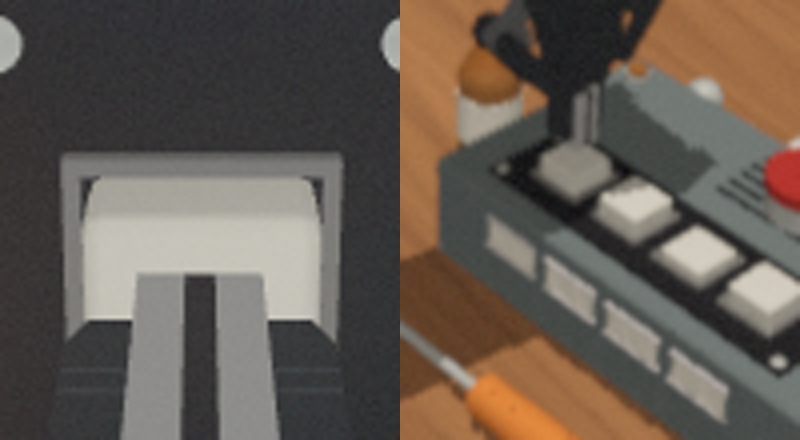

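The tip is still a few millimetres clear above key 1 and centred on it, with its edge at pixel row 259. I continue down.

```bash
(python3 -m creep '[{"claw":1,"xyz":[0,0,0.0015],"roll":0},{"claw":1,"xyz":[0,0,0.0015],"roll":0}]' >/dev/null; python3 rd.py) && (python3 -m creep '[{"claw":1,"xyz":[0,0,0.0015],"roll":0},{"claw":1,"xyz":[0,0,0.0015],"roll":0}]' >/dev/null; python3 rd.py) && (python3 -m creep '[{"claw":1,"xyz":[0,0,0.0015],"roll":0},{"claw":1,"xyz":[0,0,0.0015],"roll":0}]' >/dev/null; python3 rd.py) && (python3 -m creep '[{"claw":1,"xyz":[0,0,0.0015],"roll":0},{"claw":1,"xyz":[0,0,0.0015],"roll":0}]' >/dev/null; python3 rd.py) && (python3 -m creep '[{"claw":1,"xyz":[0,0,0.0015],"roll":0},{"claw":1,"xyz":[0,0,0.0015],"roll":0}]' >/dev/null; python3 rd.py) && (python3 -m creep '[{"claw":1,"xyz":[0,0,0.0015],"roll":0},{"claw":1,"xyz":[0,0,0.0015],"roll":0}]' >/dev/null; python3 rd.py)
```

```text
mean F [-0.21  0.56  0.03] pos [488.92 -16.01  68.01] 7.8
mean F [0.13 0.16 0.14] pos [488.92 -15.99  66.52] 8.15
mean F [0.17 0.22 0.06] pos [488.92 -15.99  65.02] 8.5
mean F [-0.11  0.43  0.25] pos [488.92 -16.    63.51] 8.85
mean F [ 0.36 -0.48  0.3 ] pos [488.92 -16.    62.02] 9.2
mean F [ 0.24 -0.25 -0.26] pos [488.93 -15.99  60.53] 9.55
```

Run:
```python
from h import *
w=ctrl.read_camera('wrist'); s=ctrl.read_camera('side')
a=cv2.resize(w[190:300,230:330],None,fx=4,fy=4,interpolation=2); b=cv2.resize(s[220:330,250:350],None,fx=4,fy=4,interpolation=2)
cv2.imwrite('pics/c6.png',np.hstack([a,b]))
```

```text
(no output)
```

View pics/c6.png

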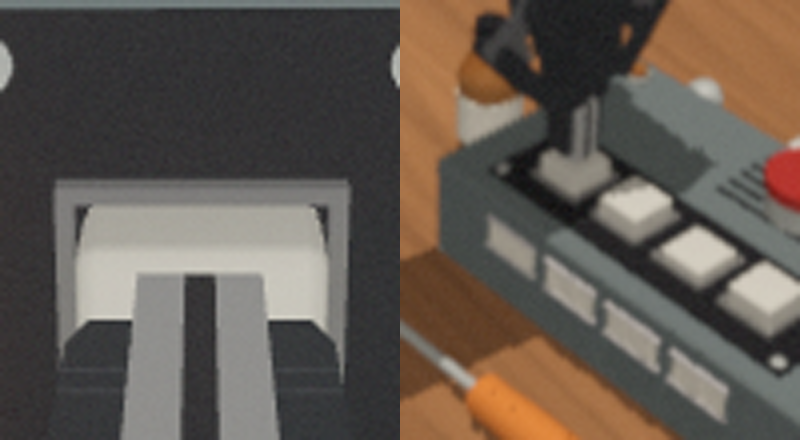

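The tip edge (row 259) is now about 7 px inside the key's near edge (row 252), so contact is close. I go to smaller steps.

```bash
(python3 -m creep '[{"claw":1,"xyz":[0,0,0.001],"roll":0},{"claw":1,"xyz":[0,0,0.001],"roll":0}]' >/dev/null; python3 rd.py) && (python3 -m creep '[{"claw":1,"xyz":[0,0,0.001],"roll":0},{"claw":1,"xyz":[0,0,0.001],"roll":0}]' >/dev/null; python3 rd.py) && (python3 -m creep '[{"claw":1,"xyz":[0,0,0.001],"roll":0},{"claw":1,"xyz":[0,0,0.001],"roll":0}]' >/dev/null; python3 rd.py) && (python3 -m creep '[{"claw":1,"xyz":[0,0,0.001],"roll":0},{"claw":1,"xyz":[0,0,0.001],"roll":0}]' >/dev/null; python3 rd.py) && (python3 -m creep '[{"claw":1,"xyz":[0,0,0.001],"roll":0},{"claw":1,"xyz":[0,0,0.001],"roll":0}]' >/dev/null; python3 rd.py) && (python3 -m creep '[{"claw":1,"xyz":[0,0,0.001],"roll":0},{"claw":1,"xyz":[0,0,0.001],"roll":0}]' >/dev/null; python3 rd.py)&& (python3 -m creep '[{"claw":1,"xyz":[0,0,0.001],"roll":0},{"claw":1,"xyz":[0,0,0.001],"roll":0}]' >/dev/null; python3 rd.py)
```

```text
mean F [0.03 0.14 1.16] pos [489.1  -16.01  59.68] 10.0
mean F [0.2  0.28 2.55] pos [489.09 -16.    58.7 ] 10.35
```

Contact at TCP z ≈ 60. I lift, move to key 2 and feel for its height.

```bash
python3 -m creep '[{"claw":1,"xyz":[0,0,-0.018],"roll":0},{"claw":1,"xyz":[0,0,-0.018],"roll":0},{"claw":1,"xyz":[-0.023,0,-0.018],"roll":0},{"claw":1,"xyz":[-0.046,0,-0.018],"roll":0},{"claw":1,"xyz":[-0.046,0,-0.018],"roll":0},{"claw":1,"xyz":[-0.046,0,-0.010],"roll":0},{"claw":1,"xyz":[-0.046,0,-0.010],"roll":0}]' | head -2; python3 rd.py &&
(python3 -m creep '[{"claw":1,"xyz":[0,0,0.001],"roll":0},{"claw":1,"xyz":[0,0,0.001],"roll":0}]' >/dev/null; python3 rd.py) && (python3 -m creep '[{"claw":1,"xyz":[0,0,0.001],"roll":0},{"claw":1,"xyz":[0,0,0.001],"roll":0}]' >/dev/null; python3 rd.py) && (python3 -m creep '[{"claw":1,"xyz":[0,0,0.001],"roll":0},{"claw":1,"xyz":[0,0,0.001],"roll":0}]' >/dev/null; python3 rd.py) && (python3 -m creep '[{"claw":1,"xyz":[0,0,0.001],"roll":0},{"claw":1,"xyz":[0,0,0.001],"roll":0}]' >/dev/null; python3 rd.py) && (python3 -m creep '[{"claw":1,"xyz":[0,0,0.001],"roll":0},{"claw":1,"xyz":[0,0,0.001],"roll":0}]' >/dev/null; python3 rd.py)
```

```text
time_s: 11.05
ee_pos: [493.0, -61.1, 67.0]
mean F [ 0.34 -0.26  0.31] pos [493.45 -61.03  67.87] 11.2
mean F [ 0.42 -0.05  0.01] pos [494.1  -61.53  67.67] 11.55
mean F [0.13 0.16 0.27] pos [494.   -61.74  66.55] 11.9
mean F [-0.63 -0.14 -0.1 ] pos [494.   -61.72  65.54] 12.25
mean F [ 0.26 -0.31  0.29] pos [493.99 -61.72  64.55] 12.6
mean F [ 0.01 -0.08 -0.1 ] pos [493.99 -61.72  63.55] 12.95
```

```bash
(python3 -m creep '[{"claw":1,"xyz":[0,0,0.002],"roll":0},{"claw":1,"xyz":[0,0,0.002],"roll":0}]' >/dev/null; python3 rd.py) && (python3 -m creep '[{"claw":1,"xyz":[0,0,0.001],"roll":0},{"claw":1,"xyz":[0,0,0.001],"roll":0}]' >/dev/null; python3 rd.py) && (python3 -m creep '[{"claw":1,"xyz":[0,0,0.001],"roll":0},{"claw":1,"xyz":[0,0,0.001],"roll":0}]' >/dev/null; python3 rd.py) && (python3 -m creep '[{"claw":1,"xyz":[0,0,0.001],"roll":0},{"claw":1,"xyz":[0,0,0.001],"roll":0}]' >/dev/null; python3 rd.py) && (python3 -m creep '[{"claw":1,"xyz":[0,0,0.001],"roll":0},{"claw":1,"xyz":[0,0,0.001],"roll":0}]' >/dev/null; python3 rd.py)
```

```text
mean F [-0.1  -0.08 -0.38] pos [493.92 -61.71  61.47] 13.3
mean F [ 0.86 -0.06  0.04] pos [494.   -61.72  60.56] 13.65
mean F [-0.07 -0.25  0.2 ] pos [494.13 -61.74  59.68] 14.0
mean F [ 0.19 -0.2   1.99] pos [494.12 -61.73  58.71] 14.35
```

Key 2 makes contact at the same height as key 1. On to key 3.

```bash
python3 -m creep '[{"claw":1,"xyz":[0,0,-0.018],"roll":0},{"claw":1,"xyz":[0,0,-0.018],"roll":0},{"claw":1,"xyz":[-0.023,0,-0.018],"roll":0},{"claw":1,"xyz":[-0.046,0,-0.018],"roll":0},{"claw":1,"xyz":[-0.046,0,-0.018],"roll":0},{"claw":1,"xyz":[-0.046,0,-0.008],"roll":0},{"claw":1,"xyz":[-0.046,0,-0.003],"roll":0},{"claw":1,"xyz":[-0.046,0,-0.003],"roll":0},{"claw":1,"xyz":[-0.046,0,-0.003],"roll":0}]' | head -2; python3 rd.py &&
(python3 -m creep '[{"claw":1,"xyz":[0,0,0.001],"roll":0},{"claw":1,"xyz":[0,0,0.001],"roll":0}]' >/dev/null; python3 rd.py) && (python3 -m creep '[{"claw":1,"xyz":[0,0,0.001],"roll":0},{"claw":1,"xyz":[0,0,0.001],"roll":0}]' >/dev/null; python3 rd.py) && (python3 -m creep '[{"claw":1,"xyz":[0,0,0.001],"roll":0},{"claw":1,"xyz":[0,0,0.001],"roll":0}]' >/dev/null; python3 rd.py) && (python3 -m creep '[{"claw":1,"xyz":[0,0,0.001],"roll":0},{"claw":1,"xyz":[0,0,0.001],"roll":0}]' >/dev/null; python3 rd.py) && (python3 -m creep '[{"claw":1,"xyz":[0,0,0.001],"roll":0},{"claw":1,"xyz":[0,0,0.001],"roll":0}]' >/dev/null; python3 rd.py)
```

```text
time_s: 15.25
ee_pos: [498.7, -106.8, 61.1]
mean F [-0.28  0.21 -0.04] pos [ 499.13 -107.04   61.67] 15.4
mean F [-0.04  0.09  0.02] pos [ 499.13 -107.44   60.67] 15.75
mean F [0.16 0.13 0.11] pos [ 499.04 -107.47   59.54] 16.1
mean F [-0.11 -0.02  0.  ] pos [ 499.03 -107.42   58.53] 16.45
mean F [-0.34 -0.15 -0.41] pos [ 499.04 -107.45   57.54] 16.8
mean F [ 0.05  0.09 -0.32] pos [ 499.05 -107.44   56.54] 17.15
```

Key 3 isn't there at the standing height, so it is probably the latched one. I touch it gently.

```bash
(python3 -m creep '[{"claw":1,"xyz":[0,0,0.001],"roll":0},{"claw":1,"xyz":[0,0,0.001],"roll":0}]' >/dev/null; python3 rd.py) && (python3 -m creep '[{"claw":1,"xyz":[0,0,0.0007],"roll":0},{"claw":1,"xyz":[0,0,0.0007],"roll":0}]' >/dev/null; python3 rd.py) && (python3 -m creep '[{"claw":1,"xyz":[0,0,0.0005],"roll":0},{"claw":1,"xyz":[0,0,0.0005],"roll":0}]' >/dev/null; python3 rd.py) && (python3 -m creep '[{"claw":1,"xyz":[0,0,0.0005],"roll":0},{"claw":1,"xyz":[0,0,0.0005],"roll":0}]' >/dev/null; python3 rd.py) && (python3 -m creep '[{"claw":1,"xyz":[0,0,0.0005],"roll":0},{"claw":1,"xyz":[0,0,0.0005],"roll":0}]' >/dev/null; python3 rd.py)&& (python3 -m creep '[{"claw":1,"xyz":[0,0,0.0005],"roll":0},{"claw":1,"xyz":[0,0,0.0005],"roll":0}]' >/dev/null; python3 rd.py)
```

```text
mean F [ 0.03 -0.49 -0.5 ] pos [ 499.04 -107.44   55.54] 17.5
mean F [-0.04  0.22 -0.17] pos [ 499.05 -107.44   54.86] 17.85
mean F [ 0.11 -0.27 -0.31] pos [ 499.07 -107.45   54.36] 18.2
mean F [-0.7  -0.65  0.8 ] pos [ 499.14 -107.46   54.  ] 18.55
mean F [-1.31  0.42  4.13] pos [ 499.16 -107.46   53.68] 18.9
```

Stiff at 6 mm lower (4 N within 0.5 mm), so key 3 is the latched one. I tap key 4 to finish the row.

```bash
python3 -m creep '[{"claw":1,"xyz":[0,0,-0.023],"roll":0},{"claw":1,"xyz":[0,0,-0.023],"roll":0},{"claw":1,"xyz":[-0.023,0,-0.023],"roll":0},{"claw":1,"xyz":[-0.046,0,-0.023],"roll":0},{"claw":1,"xyz":[-0.046,0,-0.023],"roll":0},{"claw":1,"xyz":[-0.046,0,-0.012],"roll":0},{"claw":1,"xyz":[-0.046,0,-0.008],"roll":0},{"claw":1,"xyz":[-0.046,0,-0.008],"roll":0},{"claw":1,"xyz":[-0.046,0,-0.008],"roll":0}]' | head -2; python3 rd.py &&
(python3 -m creep '[{"claw":1,"xyz":[0,0,0.001],"roll":0},{"claw":1,"xyz":[0,0,0.001],"roll":0}]' >/dev/null; python3 rd.py) && (python3 -m creep '[{"claw":1,"xyz":[0,0,0.001],"roll":0},{"claw":1,"xyz":[0,0,0.001],"roll":0}]' >/dev/null; python3 rd.py) && (python3 -m creep '[{"claw":1,"xyz":[0,0,0.001],"roll":0},{"claw":1,"xyz":[0,0,0.001],"roll":0}]' >/dev/null; python3 rd.py)
```

```text
time_s: 19.8
ee_pos: [503.8, -152.5, 61.0]
mean F [ 0.14 -0.15 -0.36] pos [ 504.15 -152.71   61.45] 19.95
mean F [-0.09 -0.03 -0.42] pos [ 504.13 -153.13   60.44] 20.3
mean F [-0.33  0.53  2.27] pos [ 504.26 -153.24   59.6 ] 20.65
```

Key 4 is up too. Now back to key 3, pressed to its bottom stop.

```bash
python3 -m creep '[{"claw":1,"xyz":[0,0,-0.017],"roll":0},{"claw":1,"xyz":[0,0,-0.017],"roll":0},{"claw":1,"xyz":[0.023,0,-0.017],"roll":0},{"claw":1,"xyz":[0.046,0,-0.017],"roll":0},{"claw":1,"xyz":[0.046,0,-0.017],"roll":0},{"claw":1,"xyz":[0.046,0,-0.017],"roll":0},{"claw":1,"xyz":[0.046,0,0.002],"roll":0},{"claw":1,"xyz":[0.046,0,0.002],"roll":0},{"claw":1,"xyz":[0.046,0,0.006],"roll":0},{"claw":1,"xyz":[0.046,0,0.006],"roll":0}]' | sed -n '1,2p;4p'; python3 -m creep '[{"claw":1,"xyz":[0,0,0.002],"roll":0},{"claw":1,"xyz":[0,0,0.0035],"roll":0},{"claw":1,"xyz":[0,0,0.0042],"roll":0},{"claw":1,"xyz":[0,0,0.0042],"roll":0},{"claw":1,"xyz":[0,0,0.0042],"roll":0}]' |sed -n '1,2p;4p'; python3 rd.py
```

```text
time_s: 21.65
ee_pos: [499.0, -108.0, 53.7]
contact_force: [-1.8, -1.0, 4.7]
time_s: 22.15
ee_pos: [499.1, -108.1, 50.1]
contact_force: [-3.4, -1.1, 5.2]
mean F [-3.24 -1.54  5.78] pos [ 499.13 -108.04   50.1 ] 22.3
```

```bash
python3 -m creep '[{"claw":1,"xyz":[0,0,0.0005],"roll":0},{"claw":1,"xyz":[0,0,0.001],"roll":0},{"claw":1,"xyz":[0,0,0.001],"roll":0}]' |sed -n '1,2p;4p'; python3 rd.py; python3 -m creep '[{"claw":1,"xyz":[0,0,-0.003],"roll":0},{"claw":1,"xyz":[0,0,-0.009],"roll":0},{"claw":1,"xyz":[0,0,-0.009],"roll":0},{"claw":1,"xyz":[0,0,-0.009],"roll":0}]' |sed -n '1,2p;4p'; python3 rd.py
```

```text
time_s: 22.6
ee_pos: [499.2, -108.1, 49.6]
contact_force: [-4.8, -1.6, 8.5]
mean F [-4.94 -1.19  9.46] pos [ 499.16 -108.06   49.62] 22.75
time_s: 23.15
ee_pos: [499.8, -107.6, 57.7]
contact_force: [-0.3, -2.5, 2.4]
mean F [ 0.73 -1.45  2.38] pos [ 499.8  -107.63   57.43] 23.3
```

At the stop (9.5 N), and on release it follows the tip up: 2.4 N at z = 57.4, like the standing keys. I retreat and check.

```bash
python3 -m creep '[{"claw":1,"xyz":[0,0,-0.02],"roll":0},{"claw":1,"xyz":[0,0,-0.06],"roll":0},{"claw":1,"xyz":[0,0,-0.1],"roll":0},{"claw":1,"xyz":[0.05,0,-0.14],"roll":0},{"claw":1,"xyz":[0.09,0,-0.14],"roll":0},{"claw":1,"xyz":[0.09,0,-0.14],"roll":0},{"claw":1,"xyz":[0.09,0,-0.14],"roll":0}]' |sed -n '1,2p;4p'
python3 - <<'E'
from h import *
w=ctrl.read_camera('wrist'); s=ctrl.read_camera('side')
cv2.imwrite('pics/c7.png',np.hstack([cv2.resize(w[120:420,160:400],(400,500)),cv2.resize(s[220:345,250:350],(400,500),interpolation=2)]))
E
```

```text
time_s: 24.0
ee_pos: [489.0, -16.8, 196.9]
contact_force: [-0.5, -0.1, -0.5]
```

View pics/c7.png

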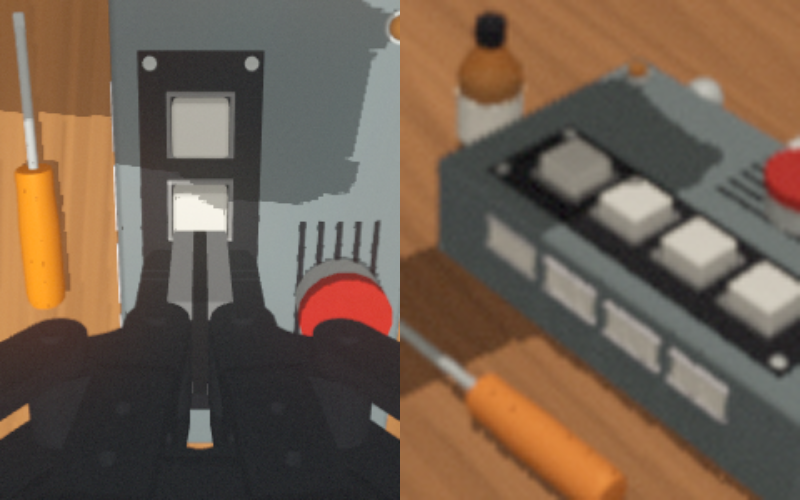

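The side crop shows key 3's top at (697,245), against about 255 before. That is roughly 6 mm higher and in line with keys 1, 2 and 4. The screwdriver and tin have not moved.

```bash
python3 -c "from rig import ctrl; print(ctrl.close_job())"
```

```text
the job is handed in; nothing more can be done
None
```

I tapped all four keys from left to right and felt that the third was latched. I pressed it to its bottom stop and it came back up, so all four keys now stand up, and I handed the job in at about 24 s.

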